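# Put four mixed-up bones back in their trays

## Task

Each of the four bones lies in another bone's tray. Bring every bone home, lying right way up in the middle of its own tray: the skull in the blue tray, the limb bone in the red, the vertebra in the yellow and the ankle bone in the green, one bone to a tray. They are fragile: lower them rather than drop them, and never lay one on the bare table; the empty grey foam pad is there to park a bone while you swap.

Things in the scene. Friction and masses are not known exactly. Their poses are not given: they have to be found in the camera images.
- skull: small ivory-coloured carnivore skull lying on its flat underside, 88 mm long, 46 mm high, dark eye sockets. Origin: centre of its underside; x points along it to the snout, z up. The rounded braincase is 45 mm wide across y and 42 mm high; grip it across y at x = -22 mm. The cheek bones (61 mm across) and snout begin at x = -2 mm. Mass 40 to 85 g
- limb_bone: ochre-yellow short limb bone, a round shaft with a thick knob at each end, 88 mm long, 34 mm wide at the ends, 26 mm high. Origin: centre of its underside; x along the shaft, z up. The bare shaft is 18 mm thick, from x = -22 to +18 mm, its axis 14 mm above the underside; grip it across y at x = 0. Mass 30 to 65 g
- vertebra: dark brown vertebra lying flat: a round drum with an arch, a short spine and two side wings, 85 mm long, 30 mm high. Origin: centre of its underside; x points to the spine, z up. The drum is 40 mm in diameter and 30 mm high with its axis at x = -18 mm; grip it across y there. Wings (83 mm across) lie at x = +7 to +24 mm. Mass 35 to 70 g
- ankle_bone: blue-grey burnt ankle bone (knucklebone), a compact block with two rounded rollers at each end, 64 mm long, 38 mm wide, 32 mm high. Origin: centre of its underside; x along its length, z up; grip it across y at x = 0. Mass 28 to 56 g
- tray_blue: blue plastic find tray, square, 120 x 120 mm, fixed to the table: home of the skull. Inner floor 5 mm above the table, rim 8 mm above the table and 3 mm thick (inside 114 x 114 mm). Origin: centre of its underside, on the table; x and y along its sides, z up
- tray_red: red plastic find tray, square, 120 x 120 mm, fixed to the table: home of the limb bone. Inner floor 5 mm above the table, rim 8 mm above the table and 3 mm thick (inside 114 x 114 mm). Origin: centre of its underside, on the table; x and y along its sides, z up
- tray_yellow: yellow plastic find tray, square, 120 x 120 mm, fixed to the table: home of the vertebra. Inner floor 5 mm above the table, rim 8 mm above the table and 3 mm thick (inside 114 x 114 mm). Origin: centre of its underside, on the table; x and y along its sides, z up
- tray_green: green plastic find tray, square, 120 x 120 mm, fixed to the table: home of the ankle bone. Inner floor 5 mm above the table, rim 8 mm above the table and 3 mm thick (inside 114 x 114 mm). Origin: centre of its underside, on the table; x and y along its sides, z up
- pad: dark grey foam pad, flat and rimless, 120 x 120 x 5 mm, fixed to the table, empty at the start: the spare place to park one bone. Origin: centre of its underside, z up; its top is 5 mm above the table. The table top is at height 0; low tools and boxes, under 65 mm high, stand on it between and around the trays
Not all that is in view belongs to the job. Leave any pink or turquoise look-alike of the skull alone.

How it is judged:
By the outcome, as a careful person would: the job done as asked, in the order asked, and still so for the second after the job is handed in, with the robot touching nothing.
It also fails if it takes over 144 s, if anything falls off the work surface, if the arm or the gripper's body presses on something with over 40 N, if the wrist force passes 120 N, or if a joint passes its speed limit or range.

## Robot

A 6-joint arm with a two-finger parallel gripper is mounted at the origin on the work surface. World frame = base frame: x ahead of the robot, y to its left, z up, the work surface at z = 0. Lengths are in m, angles in rad, forces in N, time in s.
With the tool pointing down it reaches from about 0.25 to 0.8 m from the base axis. Payload 3.9 kg.
Tool frame: the origin (TCP) lies midway between the tips of the shut fingers; the grasp point (between the pads) lies behind it (env.grip_depth is the z of the grasp point in the tool frame, in m); z points along the fingers, y is the line along which they close (so a half turn about z gives the same grasp; the last joint's range is limited). The gripper opens to 85 mm and grips with 20 to 120 N. Pads are 22 mm wide; open, the fingers measure 114 mm over their backs; the gripper's body (76 mm by 85 mm) begins 54 mm behind the grasp point. The pads swing forward as they close: fully open they stand 13 mm farther back than shut.
Start: joints at [1.121, 0.26, -0.138, 1.173, 0, 1.571], TCP at [0.228, 0.473, 0.202] pointing down, gripper open.
Joint ranges: [-2.78, 2.78], [-0.83, 1.72], [-1.28, 1.37], [-1.9, 2.12], [-1.57, 1.48], [-3.14, 3.14]. Speed limits (rad/s): [2.57, 2.57, 3.14, 3.14, 3.14, 3.14].

## Interface

Orientations are given as a unit quaternion [x, y, z, w].
In Python, from cell import env, cams, ticket gives the robot as it stands.
- The arm moves only by the shell command python3 -m inch 'ROWS' [OPENING] [FORCE]. ROWS is JSON, a list that holds one entry, the list of rows, each a list of 4 numbers: the shift along the tool's x, y, z in cm, then the turn about the tool's z in rad. A call has 1 to 5 rows; each row shifts and turns the commanded pose from where the row before left it, along the tool's axes as they then stand; what a row does not reach is not made up. A row lasts 1/10 s, in which the tool goes at most 50 mm and 8.59 degrees, less where a joint would pass 70% of its speed; a pose out of reach is approached as far as the arm can. A call is refused whole if a number of a shift passes 5 or a number of a turn 0.15, either way. A call with a gripper value outside its range is refused whole. OPENING is the closure, from 0 (fully open) to 1 (shut), set as the call begins (- or left out, the last holds). The fingers move at their own pace and stop on an object; FORCE is the grip in N (left out, the last holds). Time passes only in rows, so rows that do not move let the fingers close. It gives the time, the measured TCP pose, the force, the opening and the grip force at its end, in the units of the state.
- env.observe(): the state, without advancing time (a new reading comes with each control period).
- cams.snapshot(name): name is "scene" or "top" or "wrist"; returns the picture (400x640x3 uint8, blue, green, red); there is no depth.
- cams.get_calibration(name): a dict with "fovy" (degrees; the focal length in pixels is half the picture's height over the tangent of half this angle, whatever the lens; pixels are square), "cx", "cy" (the principal point, pixels), "world_from_camera" (4x4, takes a point from camera to world coordinates); the wrist camera has in their place "mount" (4x4, takes a point from camera to tool coordinates, whose origin is the TCP and whose axes are the flange's). Camera axes: x right, y up, looking along -z (the intrinsics and any distortion apply to the point x, -y, -z); pixel columns grow to the right and rows downward; lengths in m; the calibration is good to about 2 mm. A picture is of the moment at which its call begins: read the wrist's pose just before it. get_calibration takes no time and is no camera call.
- ticket.hand_in(): hands the job in; it is judged then, once.
The state is a dict: "t": time; "qpos": joint angles; "qvel": joint speeds; "effort": joint torques, N m; "tcp_pos": TCP position; "orientation": TCP orientation; "force": force on the tool from outside, world axes, zero at the start; "ft_torque": the same for the moment, N m; "grip_width": finger opening in m; "grasp_force": force on a finger pad.
Only numpy, scipy, OpenCV 4.12 (cv2) and the standard library are available. Lean on these libraries where they do the work, as an engineer would, in place of code of your own. Each camera call takes 0.05 s, during which the arm holds its last target. There are 200 camera calls.

## Working session

There is one attempt and no reset: what is moved stays moved. The work goes in short steps, Python scripts to look and compute and a shell command to move; the robot and the scene stay as the last step left them, time stands still between calls to the robot, and variables do not carry over. Pictures are saved under pics/ and viewed, at most 15 in all, crops included, and the job is handed in when it is done.

```bash
ls; mkdir -p pics
python3 - <<'E'
from cell import env,cams,ticket
import cv2
s=env.observe();print(s,env.grip_depth)
for n in("top","scene"):
    im=cams.snapshot(n);cv2.imwrite(f"pics/{n}0.png",im);print(n,cams.get_calibration(n))
print(cams.get_calibration("wrist"))
E
```

```text
pics
{'t': 0.0, 'qpos': array([ 1.12103400e+00,  2.60656104e-01, -1.39382403e-01,  1.17267773e+00,
        2.71517326e-05,  1.57082539e+00]), 'qvel': array([ 5.10869134e-04,  7.41557731e-04,  8.19780189e-05, -6.92617199e-04,
        7.42422385e-04, -6.90958570e-04]), 'effort': array([-1.58141916e-04, -4.05679429e+01,  2.53921330e+01,  1.89557020e-02,
        9.38082508e-05, -1.90505489e-06]), 'tcp_pos': array([0.22791688, 0.4721321 , 0.20127453]), 'orientation': array([ 2.23004595e-01,  9.74816921e-01, -9.32759194e-04, -2.27281170e-04]), 'force': array([-0.38242344,  0.90710568,  0.05695773]), 'ft_torque': array([-0.02332686, -0.02556169, -0.04244842]), 'grasp_force': 0.0, 'grip_width': 0.0852051213656228} -0.0187
top {'fovy': 49.88087442187552, 'cx': 319.99854781451694, 'cy': 196.62394587056806, 'world_from_camera': array([[ 0.01214072,  0.99903681, -0.04216711,  0.41404694],
       [-0.99992285,  0.01201905, -0.00313771, -0.03458798],
       [-0.00262788,  0.04220195,  0.99910565,  1.18957097],
       [ 0.        ,  0.        ,  0.        ,  1.        ]])}
scene {'fovy': 52.80891472114541, 'cx': 320.1933185272123, 'cy': 206.21801872988414, 'world_from_camera': array([[ 0.83034821, -0.4764398 ,  0.28901032,  0.82509116],
       [ 0.55704573,  0.69582285, -0.45335485, -0.57514048],
       [ 0.01489631,  0.53743436,  0.84317401,  1.06147274],
       [ 0.        ,  0.        ,  0.        ,  1.        ]])}
{'fovy': 67.97067833894232, 'cx': 321.91640936095826, 'cy': 202.58991542856958, 'mount': array([[-1.30261103e-04,  9.61523233e-01,  2.74723598e-01,
         7.00338595e-02],
       [ 9.99999581e-01, -1.23666412e-04,  9.06981338e-04,
         9.47924050e-05],
       [ 9.06057711e-04,  2.74723601e-01, -9.61522814e-01,
        -1.72085581e-01],
       [ 0.00000000e+00,  0.00000000e+00,  0.00000000e+00,
         1.00000000e+00]])}
```

View pics/top0.png

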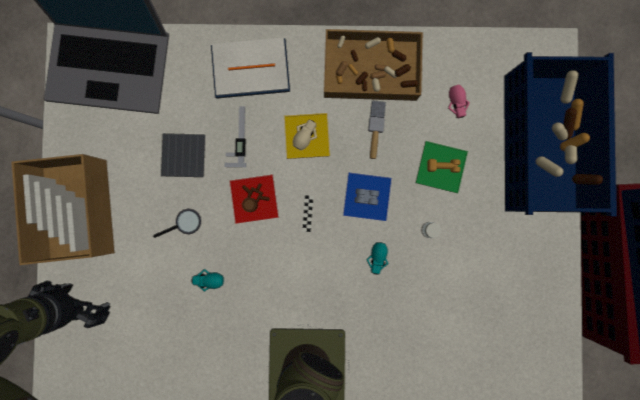

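View pics/scene0.png

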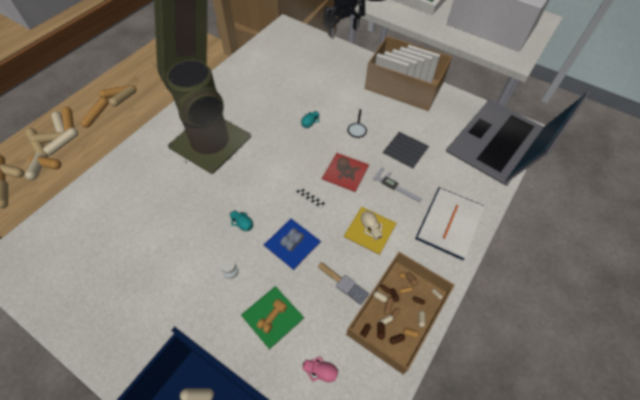

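```bash
cat > h.py <<'E'
from cell import env,cams,ticket
import cv2,numpy as np
from scipy.spatial.transform import Rotation as R
HSV={'blue':((105,120,40),(128,255,255)),'red':((172,120,40),(8,255,255)),'yellow':((22,140,60),(33,255,255)),'green':((45,90,30),(80,255,255))}
def tool():
    s=env.observe();T=np.eye(4);T[:3,:3]=R.from_quat(s['orientation']).as_matrix();T[:3,3]=s['tcp_pos'];return T
def shot(n):
    c=cams.get_calibration(n);T=tool()@c['mount'] if n=='wrist' else c['world_from_camera']
    return cams.snapshot(n),(T,200/np.tan(np.radians(c['fovy']/2)),c['cx'],c['cy'])
def ray(cal,p):
    T,f,cx,cy=cal;p=np.atleast_2d(p).astype(float)
    d=np.c_[(p[:,0]-cx)/f,-(p[:,1]-cy)/f,-np.ones(len(p))]@T[:3,:3].T
    return T[:3,3],d
def onz(cal,p,z):
    o,d=ray(cal,p);return o+d*((z-o[2])/d[:,2])[:,None]
def proj(cal,P):
    T,f,cx,cy=cal;q=(np.atleast_2d(P)-T[:3,3])@T[:3,:3];return np.c_[cx+f*q[:,0]/-q[:,2],cy-f*q[:,1]/-q[:,2]]
def cross(c1,p1,c2,p2):
    o1,d1=ray(c1,p1);o2,d2=ray(c2,p2);d1=d1[0];d2=d2[0]
    k=np.linalg.lstsq(np.c_[d1,-d2],o2-o1,rcond=None)[0];a=o1+k[0]*d1;b=o2+k[1]*d2
    return (a+b)/2,np.linalg.norm(a-b)
def cmask(im,c):
    h=cv2.cvtColor(im,cv2.COLOR_BGR2HSV);lo,hi=HSV[c]
    if lo[0]>hi[0]: return cv2.inRange(h,lo,(180,)+hi[1:])|cv2.inRange(h,(0,)+lo[1:],hi)
    return cv2.inRange(h,lo,hi)
def blobs(m,amin=300):
    return sorted([c for c in cv2.findContours(m,cv2.RETR_EXTERNAL,cv2.CHAIN_APPROX_NONE)[0] if cv2.contourArea(c)>amin],key=cv2.contourArea,reverse=True)
E
python3 - <<'E'
from h import *
im={};
for n in('top','scene'):
    im[n]=shot(n)
r={}
for n in im:
  for c in HSV:
    for b in blobs(cmask(im[n][0],c))[:6]:
        (x,y),wh,a=cv2.minAreaRect(b)
        if max(wh)<80 and min(wh)>25:
            P=onz(im[n][1],cv2.boxPoints(((x,y),wh,a)),.008); e=np.linalg.norm(P-np.roll(P,1,0),axis=1)
            print(n,c,np.round([x,y]),P.mean(0).round(4),'sides',e.round(3),'yaw',np.degrees(np.arctan2(*(P[1]-P[0])[1::-1])).round(1)%90)
            r[n,c]=(x,y)
h=im['top'][0];g=cv2.cvtColor(h,cv2.COLOR_BGR2GRAY);m=np.uint8(g<110)*255;m2=np.zeros_like(m);m2[125:185,150:215]=m[125:185,150:215]
b=blobs(m2)[0];(x,y),wh,a=cv2.minAreaRect(b);P=onz(im['top'][1],cv2.boxPoints(((x,y),wh,a)),.005);print('pad',x,y,P.mean(0).round(4),np.linalg.norm(P-np.roll(P,1,0),axis=1).round(3),P.round(3).tolist())
for c in HSV:
    if('top',c) in r and('scene',c) in r: print(c,cross(im['top'][1],r['top',c],im['scene'][1],r['scene',c]))
# bones: rough
for c,p in {'skull':(304,136),'limb':(444,166),'ankle':(368,197),'vert':(255,198)}.items(): print(c,onz(im['top'][1],p,.025).round(3))
E
```

```text
top blue [367. 196.] [ 0.4663 -0.1598  0.008 ] sides [0.117 0.118 0.117 0.117] yaw 83.4
top red [254. 199.] [0.4563 0.1517 0.008 ] sides [0.119 0.119 0.119 0.119] yaw 8.599999999999994
top yellow [307. 136.] [0.6325 0.0083 0.008 ] sides [0.119 0.118 0.119 0.118] yaw 4.099999999999994
top green [441. 167.] [ 0.5506 -0.3642  0.008 ] sides [0.119 0.119 0.119 0.119] yaw 76.8
scene blue [292. 243.] [ 0.465  -0.1596  0.008 ] sides [0.115 0.125 0.121 0.12 ] yaw 87.0
scene red [345. 171.] [0.4542 0.1514 0.008 ] sides [0.12  0.12  0.126 0.116] yaw 16.299999999999997
scene yellow [370. 229.] [0.631  0.0082 0.008 ] sides [0.116 0.119 0.122 0.116] yaw 8.599999999999994
scene green [272. 316.] [ 0.5499 -0.3652  0.008 ] sides [0.116 0.12  0.121 0.115] yaw 78.4
pad 182.62246704101562 154.95826721191406 [0.5751 0.3511 0.005 ] [0.119 0.121 0.12  0.121] [[0.516, 0.411, 0.005], [0.637, 0.411, 0.005], [0.634, 0.291, 0.005], [0.514, 0.292, 0.005]]
blue (array([ 0.46584909, -0.16026307,  0.0064141 ]), np.float64(0.0010346960538430107))
red (array([0.455518  , 0.15126002, 0.00728704]), np.float64(0.0016720481787202129))
yellow (array([0.63218022, 0.00797285, 0.00663972]), np.float64(0.0011461755021286652))
green (array([ 0.55037688, -0.36559661,  0.00429101]), np.float64(0.0012413367771754423))
skull [[0.628 0.015 0.025]]
limb [[ 0.551 -0.367  0.025]]
ankle [[ 0.464 -0.161  0.025]]
vert [[0.457 0.145 0.025]]
```

```bash
python3 -m inch '[[[-3.45,-1.9,0.5,0],[-3.45,-1.9,0.5,0],[-3.45,-1.9,0.5,0],[-3.45,-1.9,0.5,0],[-3.45,-1.9,0.5,0]]]'
python3 -m inch '[[[-3.45,-1.9,0.5,0],[-3.45,-1.9,0.5,0],[-3.45,-1.9,0.5,0],[-3.45,-1.9,0.5,0],[-3.45,-1.9,0.5,0]]]'
python3 -m inch '[[[0,0,0,0],[0,0,0,0]]]'
cat >> h.py <<'E'
def yawy(): y=tool()[:3,1];return np.arctan2(y[1],y[0])
def plan(xyz,line=None):
    """tool shift (cm, axes after turn) and turn (rad) to TCP xyz with tool y along world angle line (mod pi)"""
    T=tool();t=0.
    if line is not None: t=-((line-yawy()+np.pi/2)%np.pi-np.pi/2)
    Rn=T[:3,:3]@R.from_rotvec([0,0,t]).as_matrix();d=Rn.T@(np.array(xyz)-T[:3,3])*100
    s=env.observe();print('t',round(s['t'],2),'turn',round(t,3),'then shift cm',d.round(2),'q6',s['qpos'][5].round(2),'w',round(s['grip_width'],4),'gf',round(s['grasp_force'],1),'tcp',T[:3,3].round(4),'tilt',T[:3,2].round(3))
E
python3 - <<'E'
from h import *
im,c=shot('wrist');plan([.456,.151,.15])
cv2.imwrite('pics/w1.png',im);np.savez('w1',im=im,T=c[0])
print(proj(c,[[.456,.151,.008]]))
E
```

```text
t: 0.7
tcp_pos: [0.3429, 0.3108, 0.1768]
orientation: [0.223, 0.975, -0.0, 0.0]
force: [0.2, 0.8, 0.1]
grip_width: 0.0853
grasp_force: 0.0
t: 1.2
tcp_pos: [0.4569, 0.1502, 0.1519]
orientation: [0.223, 0.975, 0.0, -0.0]
force: [-0.0, 0.2, 0.0]
grip_width: 0.0854
grasp_force: 0.0
t: 1.4
tcp_pos: [0.4562, 0.151, 0.1518]
orientation: [0.224, 0.975, -0.0, -0.001]
force: [0.0, -0.7, 0.2]
grip_width: 0.0859
grasp_force: 0.0
t 1.45 turn 0.0 then shift cm [-0.04 -0.06  0.19] q6 0.77 w 0.0856 gf 0.0 tcp [0.4559 0.1517 0.1519] tilt [-0.001  0.    -1.   ]
[[322.02860235 184.70644915]]
```

View pics/w1.png

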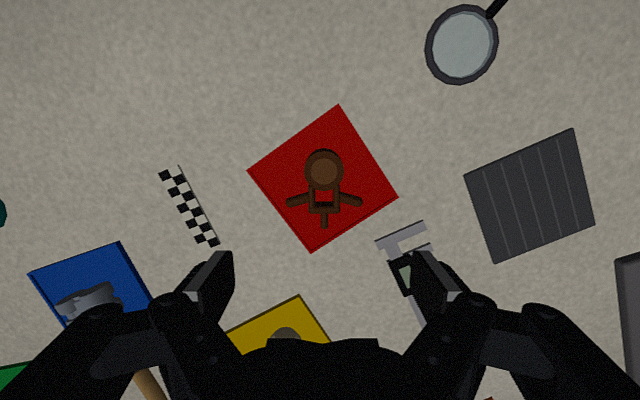

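```bash
cat >> h.py <<'E'
def tray(im,c,col,near):
    """tray quad nearest world point near, its centre, and mask of what lies in it"""
    m=cmask(im,col);p=proj(c,[near])[0]
    m=cv2.morphologyEx(m,cv2.MORPH_CLOSE,np.ones((5,5)))
    b=min(blobs(m,800),key=lambda b:abs(cv2.pointPolygonTest(b,tuple(map(float,p)),True)) if cv2.pointPolygonTest(b,tuple(map(float,p)),True)<0 else 0)
    h=cv2.convexHull(b);P=onz(c,cv2.boxPoints(cv2.minAreaRect(np.float32(onz(c,h[:,0],.008)[:,:2])))@np.eye(2) if 0 else h[:,0],.008)
    (x,y),wh,a=cv2.minAreaRect(np.float32(P[:,:2]))
    q=np.zeros(m.shape,np.uint8);cv2.fillPoly(q,[h],255);q=cv2.erode(q,np.ones((9,9)))
    o=cv2.morphologyEx(q&~cmask(im,col),cv2.MORPH_OPEN,np.ones((3,3)))
    B=blobs(o,150)[0];f=np.zeros_like(o);cv2.fillPoly(f,[B],255)
    print(col,'tray',round(x,4),round(y,4),'size',np.round(wh,3),'ang',round(a,1));return (x,y),f,B
def axis(f):
    v,u=np.nonzero(f);p=np.c_[u,v].astype(float);m=p.mean(0);w,V=np.linalg.eigh(np.cov((p-m).T));return m,V[:,1],p
E
python3 -m inch '[[[0,3,0.5,0],[0,3,0.5,0],[0,0,0,0],[0,0,0,0]]]'
python3 - <<'E'
from h import *
d=np.load('w1.npz');im2,c2=shot('wrist');c1=(d['T'],)+c2[1:];V=[]
for k,(im,c) in enumerate(((d['im'],c1),(im2,c2))):
    t,f,B=tray(im,c,'red',[.456,.151,.008]);dt=cv2.distanceTransform(f,cv2.DIST_L2,5);_,r,_,p=cv2.minMaxLoc(dt)
    # drum centre: mean of pixels near max
    v,u=np.nonzero(dt>r-1);pc=np.array([u.mean(),v.mean()])
    pt=B[:,0][np.argmax(np.linalg.norm(B[:,0]-pc,axis=1))];V.append((c,pc))
    m,ax,_=axis(f)
    print('drum px',pc,'r',r,'far',pt,'cent',m,'drum xy@.035',onz(c,pc,.035),'cent@.02',onz(c,m,.02))
    o=cv2.cvtColor(f,cv2.COLOR_GRAY2BGR);cv2.imwrite(f'pics/m{k}.png',np.hstack([im[80:280,220:420],o[80:280,220:420]]))
print(cross(V[0][0],V[0][1],V[1][0],V[1][1]))
E
```

```text
t: 1.85
tcp_pos: [0.4814, 0.2071, 0.1419]
orientation: [0.221, 0.975, -0.0, -0.0]
force: [-0.6, 0.1, 0.4]
grip_width: 0.0856
grasp_force: 0.0
red tray 0.4554 0.1526 size [0.12 0.12] ang 8.9
drum px [323.125 171.125] r 13.78449821472168 far [360 205] cent [323.77980132 182.47406181] drum xy@.035 [[0.43885346 0.16055051 0.035     ]] cent@.02 [[0.45227946 0.15485254 0.02      ]]
red tray 0.4554 0.1526 size [0.12 0.12] ang 8.9
drum px [258.125 172.875] r 14.796897888183594 far [265 232] cent [263.85210662 186.35726569] drum xy@.035 [[0.43722224 0.16066771 0.035     ]] cent@.02 [[0.45287311 0.15507137 0.02      ]]
(array([0.43773618, 0.16105515, 0.03763573]), np.float64(0.00151632858728011))
```

View pics/m0.png

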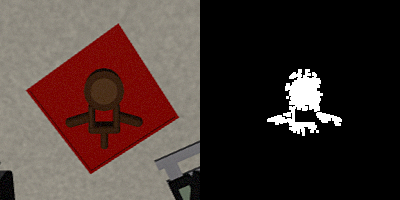

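```bash
python3 -c "
from h import *
plan([.4380,.1605,.006])"
```

```text
t 1.9 turn 0.0 then shift cm [ 1.9  -5.99 13.61] q6 0.85 w 0.0854 gf 0.0 tcp [0.4812 0.2064 0.1421] tilt [-0.001 -0.001 -1.   ]
```

```bash
python3 -m inch '[[[0.95,-3,2.5,0],[0.95,-3,2.5,0],[0,0,1.5,0],[0,0,1.5,0],[0,0,0,0]]]' 0.4 40
python3 -c "
from h import *
plan([.4380,.1605,.006])"
```

```text
t: 2.4
tcp_pos: [0.4365, 0.1587, 0.0609]
orientation: [0.223, 0.975, -0.001, -0.002]
force: [0.0, 0.1, 0.4]
grip_width: 0.0514
grasp_force: 0.0
t 2.4 turn 0.0 then shift cm [-0.08  0.24  5.49] q6 0.8 w 0.0514 gf 0.0 tcp [0.4365 0.1587 0.0609] tilt [-0.004 -0.001 -1.   ]
```

```bash
python3 -m inch '[[[-0.1,0.2,1.1,0],[0,0,1.1,0],[0,0,1.1,0],[0,0,1.1,0],[0,0,1,0]]]' 0.3
python3 -m inch '[[[0,0,0,0],[0,0,0,0],[0,0,0,0],[0,0,0,0],[0,0,0,0]]]' 1 40
python3 -m inch '[[[0,0,-1.2,0],[0,0,-2.4,0],[0,0,-2.4,0],[0,0,-2.4,0],[0,0,-2.4,0]]]'
python3 -c "
from h import *
im,c=shot('wrist');cv2.imwrite('pics/g1.png',im)
plan([.5685-.018*.9,.3525+.018*.435,.09])"
```

```text
t: 2.9
tcp_pos: [0.4407, 0.1612, 0.007]
orientation: [0.223, 0.975, -0.0, -0.0]
force: [0.4, -0.4, 0.1]
grip_width: 0.0597
grasp_force: 0.0
t: 3.4
tcp_pos: [0.4414, 0.1614, 0.0085]
orientation: [0.223, 0.975, 0.0, 0.0]
force: [0.0, 0.8, 0.1]
grip_width: -0.0
grasp_force: 0.0
t: 3.9
tcp_pos: [0.4409, 0.1613, 0.1174]
orientation: [0.223, 0.975, 0.0, 0.0]
force: [0.1, 0.0, 0.3]
grip_width: -0.0002
grasp_force: 0.0
t 3.95 turn 0.0 then shift cm [-1.17 22.55  3.22] q6 0.8 w -0.0001 gf 0.0 tcp [0.4435 0.1622 0.1211] tilt [ 0.006  0.002 -1.   ]
```

View pics/g1.png

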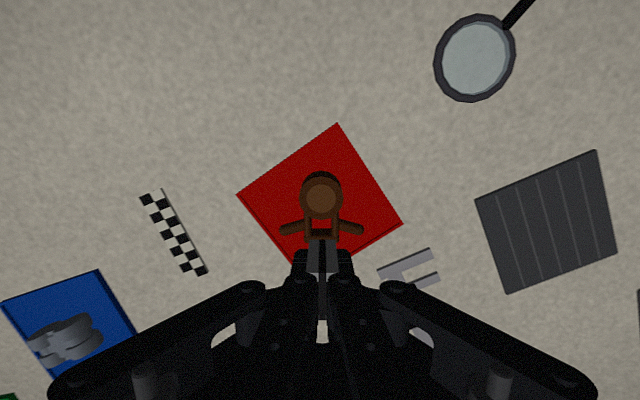

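Run:
```python
from h import *
im,c=shot('wrist');plan([.4380,.1605,.1])
cv2.imwrite('pics/g2.png',cv2.resize(im[100:300,220:420],None,fx=3,fy=3))
t,f,B=tray(im,c,'red',[.456,.151,.008])
for p in([321,197],[322,228],[281,230],[362,230]): print(p,onz(c,p,.035).round(4),onz(c,p,.02).round(4))
```

```text
t 4.0 turn 0.0 then shift cm [ 0.45 -0.42  1.95] q6 0.8 w 0.0001 gf 0.0 tcp [0.4437 0.1623 0.1195] tilt [ 0.007  0.002 -1.   ]
red tray 0.4555 0.1526 size [0.12 0.12] ang 8.9
[321, 197] [[0.4423 0.1622 0.035 ]] [[0.446  0.1605 0.02  ]]
[322, 228] [[0.4695 0.1501 0.035 ]] [[0.4748 0.1476 0.02  ]]
[281, 230] [[0.4547 0.1149 0.035 ]] [[0.4591 0.1104 0.02  ]]
[362, 230] [[0.4876 0.1827 0.035 ]] [[0.4939 0.1821 0.02  ]]
```

View pics/g2.png

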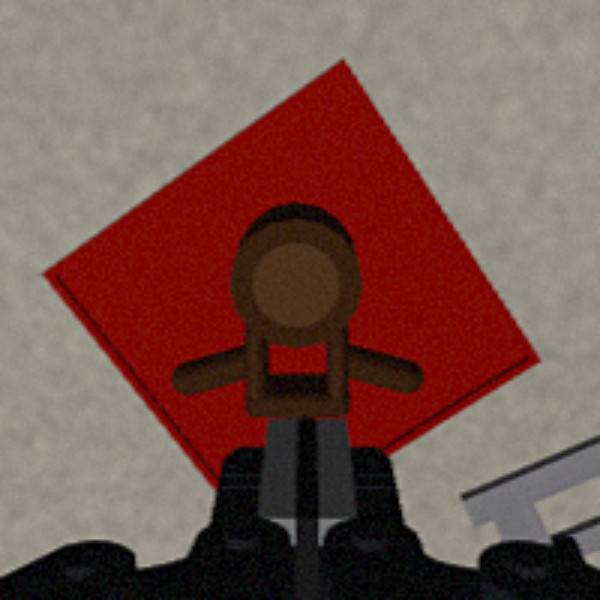

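```bash
python3 -m inch '[[[0,0,0,0],[0,0,0,0],[0,0,0,0],[0,0,0,0],[0,0,0,0]]]' 0.3
python3 -m inch '[[[0.2,0,2.2,0],[0,0,2.2,0],[0,0,2.2,0],[0,0,2.2,0],[0,0,2,0]]]'
python3 -m inch '[[[0,0,0.2,0],[0,0,0,0]]]'
python3 - <<'E'
from h import *
im,c=shot('wrist');plan([.4415,.162,.006])
a=cv2.imread('pics/top0.png')[160:240,210:300];b=cams.snapshot('top')[160:240,210:300]
big=cv2.resize(im[100:300,200:440],(600,500));tt=cv2.resize(np.vstack([a,b]),(200,356));o=np.zeros((500,800,3),np.uint8);o[:,:600]=big;o[:356,600:]=tt
cv2.imwrite('pics/g3.png',o)
E
```

```text
t: 4.5
tcp_pos: [0.4406, 0.1611, 0.1155]
orientation: [0.223, 0.975, -0.0, -0.001]
force: [-0.3, 0.9, 0.7]
grip_width: 0.0601
grasp_force: 0.0
t: 5.0
tcp_pos: [0.4389, 0.1621, 0.007]
orientation: [0.223, 0.975, -0.0, -0.0]
force: [0.5, 1.2, -1.6]
grip_width: 0.0596
grasp_force: 0.0
t: 5.2
tcp_pos: [0.4386, 0.162, 0.0058]
orientation: [0.223, 0.975, -0.0, -0.001]
force: [-0.5, -0.7, 0.3]
grip_width: 0.0597
grasp_force: 0.0
t 5.25 turn 0.0 then shift cm [-0.19  0.06  0.05] q6 0.8 w 0.0595 gf 0.0 tcp [0.4395 0.1623 0.0065] tilt [ 0.  0. -1.]
```

View pics/g3.png

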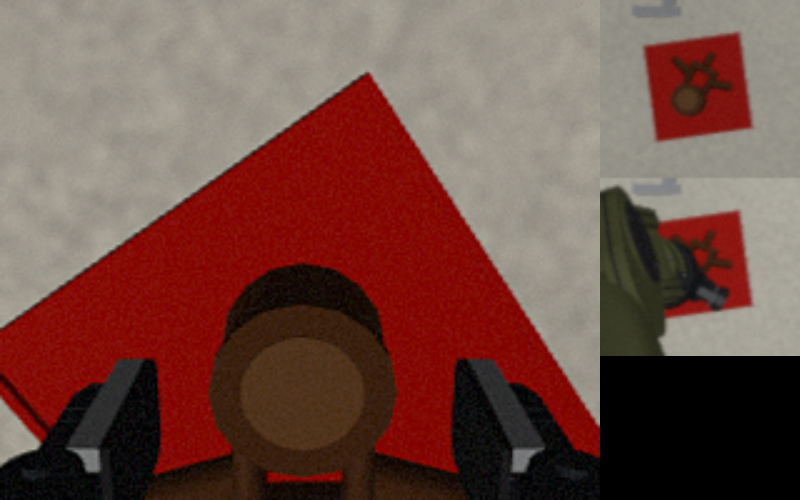

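```bash
python3 -m inch '[[[0,0,0,0]]]' 1 60
python3 -m inch '[[[0,0,0,0]]]'
python3 -m inch '[[[0,0,0,0]]]'
python3 -m inch '[[[0,0,0,0]]]'
python3 - <<'E'
from h import *
im,c=shot('wrist');plan([.4415,.162,.006])
cv2.imwrite('pics/g4.png',cv2.resize(im[100:300,200:440],(600,500)))
E
```

```text
t: 5.4
tcp_pos: [0.4403, 0.1626, 0.0072]
orientation: [0.223, 0.975, 0.001, 0.001]
force: [0.2, 0.1, -0.4]
grip_width: 0.0465
grasp_force: 0.0
t: 5.5
tcp_pos: [0.44, 0.1625, 0.007]
orientation: [0.223, 0.975, 0.001, 0.001]
force: [-1.3, 0.1, -0.5]
grip_width: 0.0317
grasp_force: 0.0
t: 5.6
tcp_pos: [0.4397, 0.1623, 0.0067]
orientation: [0.223, 0.975, 0.0, 0.001]
force: [-0.8, -0.8, -0.0]
grip_width: 0.0168
grasp_force: 0.0
t: 5.7
tcp_pos: [0.4394, 0.1622, 0.0064]
orientation: [0.223, 0.975, 0.0, 0.0]
force: [0.1, -0.1, 0.3]
grip_width: 0.0017
grasp_force: 0.0
t 5.75 turn 0.0 then shift cm [-0.21  0.08  0.03] q6 0.8 w 0.0003 gf 0.0 tcp [0.4393 0.1622 0.0063] tilt [ 0.  0. -1.]
```

View pics/g4.png

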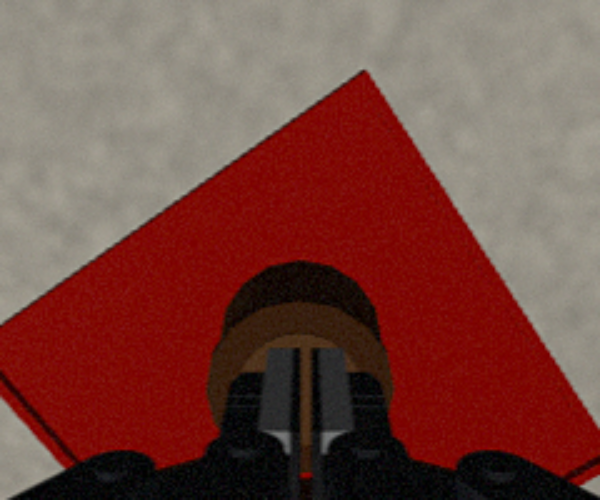

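The shut fingers are drawn over the drum top (crop 305,370), so the tips really stand about 3 cm higher than the reported TCP. The pad edge at row 239, against a predicted 218, says the same. I'll go lower, feeling for contact.

```bash
python3 -m inch '[[[0,0,-0.3,0],[0,0,0,0],[0,0,0,0],[0,0,0,0],[0,0,0,0]]]' 0.3 40
python3 -m inch '[[[0,0,0.6,0],[0,0,0.6,0],[0,0,0.5,0],[0,0,0.4,0],[0,0,0,0]]]'
python3 -m inch '[[[0,0,0,0],[0,0,0,0],[0,0,0,0],[0,0,0,0],[0,0,0,0]]]' 1 40
python3 - <<'E'
from h import *
plan([.4415,.162,.006])
E
```

```text
t: 6.25
tcp_pos: [0.4391, 0.1622, 0.0091]
orientation: [0.223, 0.975, -0.0, -0.0]
force: [-0.8, 0.2, -0.2]
grip_width: 0.0598
grasp_force: 0.0
t: 6.75
tcp_pos: [0.4384, 0.1619, -0.0127]
orientation: [0.223, 0.975, -0.0, -0.001]
force: [-0.4, 0.4, 0.1]
grip_width: 0.0595
grasp_force: 0.0
t: 7.25
tcp_pos: [0.4395, 0.1623, -0.0116]
orientation: [0.223, 0.975, 0.0, 0.0]
force: [-0.3, 0.7, 2.8]
grip_width: 0.0385
grasp_force: 40.2
t 7.25 turn 0.0 then shift cm [-0.19  0.06 -1.76] q6 0.8 w 0.0385 gf 40.2 tcp [ 0.4395  0.1623 -0.0116] tilt [ 0.001  0.    -1.   ]
```

```bash
python3 -m inch '[[[0,0,-1,0],[0,0,-2,0],[0,0,-2.5,0],[0,0,-2.5,0],[0,0,-1,0]]]'
python3 - <<'E'
from h import *
plan([.559,.359,-.009])
E
```

```text
t: 7.75
tcp_pos: [0.4407, 0.1627, 0.0807]
orientation: [0.223, 0.975, 0.001, 0.002]
force: [0.2, 0.5, -1.7]
grip_width: 0.0382
grasp_force: 40.3
t 7.75 turn 0.0 then shift cm [-2.09 22.8   9.04] q6 0.8 w 0.0382 gf 40.3 tcp [0.4407 0.1627 0.0807] tilt [ 0.004  0.001 -1.   ]
```

```bash
python3 -m inch '[[[-0.4,4.5,0,0],[-0.4,4.5,0,0],[-0.4,4.5,0,0],[-0.4,4.5,0,0],[-0.4,4.5,0,0]]]'
python3 -m inch '[[[0,0.3,1,0],[0,0,2,0],[0,0,1.5,0],[0,0,1,0],[0,0,0.5,0]]]'
python3 -m inch '[[[0,0,0,0],[0,0,0,0],[0,0,0,0]]]'
python3 - <<'E'
from h import *
plan([.559,.359,-.009])
E
```

```text
t: 8.25
tcp_pos: [0.5553, 0.3574, 0.0775]
orientation: [0.223, 0.975, -0.0, -0.0]
force: [1.9, 0.6, -0.2]
grip_width: 0.0383
grasp_force: 40.3
t: 8.75
tcp_pos: [0.5551, 0.3577, 0.0165]
orientation: [0.223, 0.975, -0.001, -0.001]
force: [-1.0, -0.0, -0.9]
grip_width: 0.0386
grasp_force: 40.4
t: 9.05
tcp_pos: [0.557, 0.3591, 0.0191]
orientation: [0.223, 0.975, 0.001, 0.001]
force: [0.5, -0.1, 0.1]
grip_width: 0.0383
grasp_force: 40.4
t 9.05 turn 0.0 then shift cm [-0.18  0.07  2.81] q6 1.02 w 0.0383 gf 40.4 tcp [0.557  0.3591 0.0191] tilt [ 0.001  0.001 -1.   ]
```

Lower gently, release, rise, and go on towards the limb bone.

```bash
python3 -m inch '[[[-0.2,0,0.8,0],[0,0,0.7,0],[0,0,0.6,0],[0,0,0.4,0],[0,0,0,0]]]'
python3 -m inch '[[[0,0,0.15,0],[0,0,0.15,0],[0,0,0,0]]]'
python3 -m inch '[[[0,0,0,0],[0,0,0,0],[0,0,0,0],[0,0,0,0]]]' 0.3
python3 -m inch '[[[0,0,-2,0],[0,0,-4,0],[0,0,-4,0],[0,0,-3,0],[0,0,0,0]]]'
python3 - <<'E'
from h import *
im,c=shot('wrist');cv2.imwrite('pics/p1.png',im)
plan([.56,-.35,.12])
E
```

```text
t: 9.55
tcp_pos: [0.5573, 0.3574, -0.0081]
orientation: [0.223, 0.975, -0.001, -0.001]
force: [0.0, 0.2, -1.0]
grip_width: 0.0383
grasp_force: 40.4
t: 9.85
tcp_pos: [0.5581, 0.3579, -0.0099]
orientation: [0.223, 0.975, 0.0, 0.0]
force: [-0.3, 0.3, 0.0]
grip_width: 0.0386
grasp_force: 40.4
t: 10.25
tcp_pos: [0.5583, 0.358, -0.0097]
orientation: [0.223, 0.975, 0.0, 0.0]
force: [-0.5, 0.2, 0.8]
grip_width: 0.0599
grasp_force: 0.0
t: 10.75
tcp_pos: [0.5614, 0.36, 0.126]
orientation: [0.223, 0.975, 0.004, 0.004]
force: [1.1, 0.6, -0.4]
grip_width: 0.0599
grasp_force: 0.0
t 10.8 turn 0.0 then shift cm [-30.83 -63.86   0.08] q6 1.02 w 0.0598 gf 0.0 tcp [0.5601 0.3592 0.1232] tilt [ 0.005  0.003 -1.   ]
```

```bash
python3 -m inch '[[[-1.9,-4,0,0],[-1.9,-4,0,0],[-1.9,-4,0,0],[-1.9,-4,0,0],[-1.9,-4,0,0]]]'
python3 -m inch '[[[-1.9,-4,0,0],[-1.9,-4,0,0],[-1.9,-4,0,0],[-1.9,-4,0,0],[-1.9,-4,0,0]]]'
python3 -m inch '[[[-1.9,-4,-0.4,0],[-1.9,-4,-0.4,0],[-1.9,-4,-0.4,0],[-1.9,-4,-0.4,0],[-1.9,-4,-0.4,0]]]'
python3 -m inch '[[[-1.9,-3.9,0,0],[0,0,0,0],[0,0,0,0]]]'
python3 - <<'E'
from h import *
im,c=shot('wrist');plan([.55,-.365,.15])
t,f,B=tray(im,c,'green',[.55,-.365,.008])
m,ax,p=axis(f);print(m,ax,len(p))
o=cv2.cvtColor(f,cv2.COLOR_GRAY2BGR);x,y=map(int,m);x=max(x,130);y=max(y,110)
cv2.imwrite('pics/l1.png',np.hstack([im[y-110:y+110,x-130:x+130],o[y-110:y+110,x-130:x+130]]));np.savez('l1',im=im,T=c[0])
mid,q=onz(c,m,.022)[0],onz(c,m+ax*20,.022)[0];print('limb',mid,'axis deg',np.degrees(np.arctan2(*(q-mid)[1::-1])))
E
```

```text
t: 11.3
tcp_pos: [0.5552, 0.1346, 0.1184]
orientation: [0.223, 0.975, -0.001, -0.001]
force: [1.0, -0.0, 0.3]
grip_width: 0.0597
grasp_force: 0.0
t: 11.8
tcp_pos: [0.5538, -0.0865, 0.1185]
orientation: [0.223, 0.975, -0.0, -0.001]
force: [0.9, -0.4, -0.2]
grip_width: 0.0599
grasp_force: 0.0
t: 12.3
tcp_pos: [0.5526, -0.3075, 0.1384]
orientation: [0.223, 0.975, 0.0, -0.001]
force: [0.8, 0.8, 0.1]
grip_width: 0.0603
grasp_force: 0.0
t: 12.6
tcp_pos: [0.5528, -0.3499, 0.1381]
orientation: [0.224, 0.975, 0.001, -0.002]
force: [0.2, 0.2, -0.5]
grip_width: 0.0599
grasp_force: 0.0
t 12.65 turn 0.0 then shift cm [-0.43 -1.58 -1.16] q6 -0.11 w 0.0598 gf 0.0 tcp [ 0.553  -0.3489  0.1384] tilt [-0.003  0.002 -1.   ]
green tray 0.5503 -0.3649 size [0.12 0.12] ang 76.8
[307.07145989 197.38185007] [-0.91089397  0.41264048] 2281
limb [ 0.55201885 -0.36623189  0.022     ] axis deg -90.93603669743881
```

View pics/l1.png

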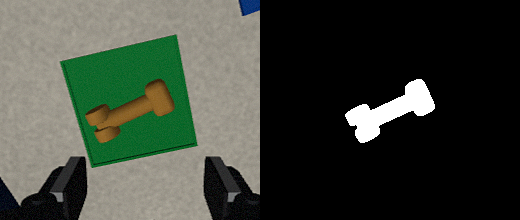

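Run:
```python
from h import *
plan([.552,-.346,.12],np.radians(-1))
```

```text
t 12.65 turn 1.138 then shift cm [ 0.28 -0.1   1.84] q6 -0.11 w 0.0598 gf 0.0 tcp [ 0.553  -0.3489  0.1384] tilt [-0.003  0.002 -1.   ]
```

```bash
python3 -m inch '[[[0,0,0.4,0.142],[0,0,0.4,0.142],[0,0,0.4,0.142],[0,0,0.4,0.142],[0,0,0.3,0.142]]]'
python3 -m inch '[[[0,0,0,0.142],[0,0,0,0.142],[0.3,-0.1,0,0.142],[0,0,0,0],[0,0,0,0]]]'
python3 - <<'E'
from h import *
d=np.load('l1.npz');im,c=shot('wrist');c1=(d['T'],)+c[1:];V=[]
for I,C in((d['im'],c1),(im,c)):
    t,f,B=tray(I,C,'green',[.55,-.365,.008]);m,ax,p=axis(f)
    W=onz(C,B[:,0],.019)[:,:2];r=cv2.minAreaRect(np.float32(W));print('rect',np.round(r[0],4),np.round(r[1],4),r[2])
    V+=[C,m]
print(cross(*V))
plan([*r[0],-.02],np.radians(-1))
E
```

```text
t: 13.15
tcp_pos: [0.5537, -0.3471, 0.1203]
orientation: [0.549, 0.836, 0.0, -0.001]
force: [0.7, 0.7, 0.2]
grip_width: 0.0599
grasp_force: 0.0
t: 13.65
tcp_pos: [0.5526, -0.3453, 0.1209]
orientation: [0.711, 0.703, -0.0, -0.0]
force: [-0.4, 0.3, 0.6]
grip_width: 0.0598
grasp_force: 0.0
green tray 0.5503 -0.3649 size [0.12 0.12] ang 76.8
rect [ 0.5528 -0.3674] [0.0378 0.0883] 0.026753690093755722
green tray 0.5503 -0.3647 size [0.121 0.119] ang 76.8
rect [ 0.5525 -0.3673] [0.0901 0.0353] 89.43476104736328
(array([ 0.55323513, -0.36688416,  0.01393164]), np.float64(0.0016028020206672383))
t 13.7 turn 0.006 then shift cm [-2.16  0.03 14.09] q6 1.02 w 0.0594 gf 0.0 tcp [ 0.5527 -0.3457  0.121 ] tilt [-0.001  0.    -1.   ]
```

```bash
python3 -m inch '[[[-1.1,0,2.5,0],[-1.1,0,3,0],[0,0,2.5,0],[0,0,2.3,0],[0,0,1.3,0]]]' 0.4
python3 -m inch '[[[0,0,1.1,0],[0,0,0.7,0],[0,0,0.5,0],[0,0,0,0],[0,0,0,0]]]'
python3 -m inch '[[[0,0,0,0],[0,0,0,0],[0,0,0,0],[0,0,0,0],[0,0,0,0]]]' 1 40
python3 - <<'E'
from h import *
plan([.5525,-.3673,-.018])
E
```

```text
t: 14.2
tcp_pos: [0.5511, -0.3678, 0.0028]
orientation: [0.712, 0.702, -0.0, -0.002]
force: [-0.6, 0.2, -0.8]
grip_width: 0.0513
grasp_force: 0.0
t: 14.7
tcp_pos: [0.5529, -0.3692, -0.0172]
orientation: [0.712, 0.702, 0.0, 0.001]
force: [0.0, -0.4, 0.3]
grip_width: 0.0507
grasp_force: 0.0
t: 15.2
tcp_pos: [0.5528, -0.3692, -0.0172]
orientation: [0.712, 0.702, 0.0, 0.001]
force: [-0.7, 0.4, 4.2]
grip_width: 0.0166
grasp_force: 39.3
t 15.2 turn 0.0 then shift cm [ 0.19 -0.04  0.08] q6 1.0 w 0.0166 gf 39.3 tcp [ 0.5528 -0.3692 -0.0172] tilt [ 0.001 -0.001 -1.   ]
```

```bash
python3 -m inch '[[[0,0,-1,0],[0,0,-2,0],[0,0,-2.5,0],[0,0,-2.5,0],[0,0,-2,0]]]'
python3 -m inch '[[[4.3,-0.8,0,0],[4.3,-0.8,0,0],[4.3,-0.8,0,0],[4.3,-0.8,0,0],[4.3,-0.8,0,0]]]'
python3 -m inch '[[[4.3,-0.8,0,0],[4.3,-0.8,0,0],[4.3,-0.8,0,0],[4.3,-0.8,0,0],[4.3,-0.8,0,0]]]'
python3 -m inch '[[[4.3,-0.8,0,0],[4.3,-0.8,0,0],[0,0,1,0],[0,0,1,0],[0,0,0,0]]]'
python3 - <<'E'
from h import *
plan([.4555,.1506,-.016])
im,c=shot('wrist');t,f,B=tray(im,c,'red',[.4555,.1525,.008])
E
```

```text
t: 15.7
tcp_pos: [0.5525, -0.3689, 0.0838]
orientation: [0.712, 0.702, 0.0, 0.0]
force: [-0.1, -0.2, -0.7]
grip_width: 0.0165
grasp_force: 39.1
t: 16.2
tcp_pos: [0.5148, -0.1516, 0.0824]
orientation: [0.713, 0.702, 0.0, -0.0]
force: [0.2, 0.3, -0.3]
grip_width: 0.0163
grasp_force: 39.1
t: 16.7
tcp_pos: [0.4781, 0.0639, 0.0825]
orientation: [0.712, 0.702, 0.0, 0.0]
force: [1.8, 0.2, -0.7]
grip_width: 0.0166
grasp_force: 39.1
t: 17.2
tcp_pos: [0.4625, 0.1473, 0.0606]
orientation: [0.713, 0.702, -0.002, -0.001]
force: [-1.0, 0.1, -1.4]
grip_width: 0.0165
grasp_force: 39.1
t 17.2 turn 0.0 then shift cm [ 0.33 -0.68  7.66] q6 1.9 w 0.0165 gf 39.1 tcp [0.4625 0.1473 0.0606] tilt [-0.003 -0.002 -1.   ]
red tray 0.4554 0.1525 size [0.12 0.12] ang 8.9
```

```bash
python3 -m inch '[[[0.3,-0.7,2,0],[0,0,2,0],[0,0,1.5,0],[0,0,1,0],[0,0,0,0]]]'
python3 -m inch '[[[0,0,0.5,0],[0,0,0.3,0],[0,0,0,0],[0,0,0,0]]]'
python3 - <<'E'
from h import *
plan([.4555,.1506,-.017])
E
```

```text
t: 17.75
tcp_pos: [0.4563, 0.1503, -0.0039]
orientation: [0.713, 0.701, -0.001, -0.001]
force: [-0.6, -0.8, -1.4]
grip_width: 0.0162
grasp_force: 39.1
t: 18.15
tcp_pos: [0.4574, 0.1517, -0.0106]
orientation: [0.712, 0.702, 0.0, 0.0]
force: [0.2, 0.5, -2.1]
grip_width: 0.0164
grasp_force: 39.1
t 18.15 turn 0.0 then shift cm [-0.12 -0.19  0.64] q6 1.91 w 0.0164 gf 39.1 tcp [ 0.4574  0.1517 -0.0106] tilt [ 0.001  0.    -1.   ]
```

```bash
python3 -m inch '[[[-0.1,-0.2,0.2,0],[0,0,0.2,0],[0,0,0.15,0],[0,0,0,0],[0,0,0,0]]]'
python3 -m inch '[[[0,0,0,0],[0,0,0,0],[0,0,0,0],[0,0,0,0]]]' 0.45
python3 -m inch '[[[0,0,-2,0],[0,0,-4,0],[0,0,-4,0],[0,0,-4,0],[0,0,0,0]]]'
python3 - <<'E'
from h import *
im,c=shot('wrist');t,f,B=tray(im,c,'red',[.4555,.1525,.008])
r=cv2.minAreaRect(np.float32(onz(c,B[:,0],.019)[:,:2]));print('limb rect',np.round(r[0],4),np.round(r[1],3),r[2])
cv2.imwrite('pics/l2.png',im)
plan([.466,-.14,.12])
E
```

```text
t: 18.65
tcp_pos: [0.4551, 0.1507, -0.0165]
orientation: [0.712, 0.702, -0.0, -0.0]
force: [-0.3, 0.4, -1.1]
grip_width: 0.0165
grasp_force: 39.1
t: 19.05
tcp_pos: [0.4552, 0.1507, -0.0163]
orientation: [0.712, 0.702, 0.0, 0.0]
force: [-0.0, -0.3, -0.2]
grip_width: 0.0469
grasp_force: 0.0
t: 19.55
tcp_pos: [0.4594, 0.1521, 0.129]
orientation: [0.712, 0.702, 0.005, 0.002]
force: [0.9, 0.3, -0.8]
grip_width: 0.0468
grasp_force: 0.0
red tray 0.4553 0.1526 size [0.12 0.12] ang 8.9
limb rect [0.4544 0.1526] [0.088 0.034] 88.9384994506836
t 19.6 turn 0.0 then shift cm [-29.14   1.26   0.59] q6 1.91 w 0.0471 gf 0.0 tcp [0.4578 0.1515 0.1265] tilt [ 0.007  0.002 -1.   ]
```

```bash
python3 -m inch '[[[-4.8,0.2,0,0],[-4.8,0.2,0,0],[-4.8,0.2,0,0],[-4.8,0.2,0,0],[-4.8,0.2,0,0]]]'
python3 -m inch '[[[-4.8,0.2,0,0],[0,0,0,0],[0,0,0,0],[0,0,0,0]]]'
python3 - <<'E'
from h import *
im,c=shot('wrist');t,f,B=tray(im,c,'blue',[.466,-.16,.008]);m,ax,p=axis(f)
r=cv2.minAreaRect(np.float32(onz(c,B[:,0],.025)[:,:2]));print('ankle rect',np.round(r[0],4),np.round(r[1],3),r[2],onz(c,m,.021))
o=cv2.cvtColor(f,cv2.COLOR_GRAY2BGR);x,y=map(int,m);x=max(x,130);y=max(y,110)
cv2.imwrite('pics/a1.png',np.hstack([im[y-110:y+110,x-130:x+130],o[y-110:y+110,x-130:x+130]]));np.savez('a1',im=im,T=c[0])
plan([.466,-.14,.12])
E
```

```text
t: 20.1
tcp_pos: [0.4601, -0.091, 0.1221]
orientation: [0.712, 0.702, -0.001, -0.001]
force: [1.0, -0.4, 0.3]
grip_width: 0.0468
grasp_force: 0.0
t: 20.5
tcp_pos: [0.4618, -0.1364, 0.1226]
orientation: [0.712, 0.702, -0.0, -0.001]
force: [0.9, -0.0, 1.3]
grip_width: 0.0467
grasp_force: 0.0
blue tray 0.4657 -0.1598 size [0.12  0.119] ang 83.4
ankle rect [ 0.4653 -0.1564] [0.064 0.039] 84.35194396972656 [[ 0.46521401 -0.15647048  0.021     ]]
t 20.55 turn 0.0 then shift cm [-0.39  0.4   0.28] q6 1.3 w 0.047 gf 0.0 tcp [ 0.462  -0.136   0.1228] tilt [-0.002  0.001 -1.   ]
```

View pics/a1.png

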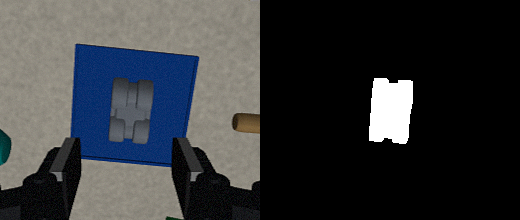

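Run:
```python
from h import *
plan([.4653,-.1564,.07],np.radians(-5.65))
```

```text
t 20.55 turn 0.085 then shift cm [-2.    0.53  5.28] q6 1.3 w 0.047 gf 0.0 tcp [ 0.462  -0.136   0.1228] tilt [-0.002  0.001 -1.   ]
```

```bash
python3 -m inch '[[[0,0,1,0.085],[-1,0.3,2,0],[-1,0.2,2,0],[0,0,0.3,0],[0,0,0,0]]]' 0.25
python3 - <<'E'
from h import *
d=np.load('a1.npz');im,c=shot('wrist');c1=(d['T'],)+c[1:];V=[]
for I,C in((d['im'],c1),(im,c)):
    t,f,B=tray(I,C,'blue',[.4655,-.16,.008]);m,ax,p=axis(f)
    r=cv2.minAreaRect(np.float32(onz(C,B[:,0],.025)[:,:2]));print('rect',np.round(r[0],4),np.round(r[1],4),r[2]);V+=[C,m]
print(cross(*V))
plan([.4653,-.1564,-.016],np.radians(-5.65))
E
```

```text
t: 21.05
tcp_pos: [0.465, -0.1563, 0.0701]
orientation: [0.741, 0.672, -0.0, -0.001]
force: [0.1, -0.4, -0.4]
grip_width: 0.0641
grasp_force: 0.0
blue tray 0.4657 -0.1598 size [0.12  0.119] ang 83.4
rect [ 0.4653 -0.1564] [0.0641 0.0391] 84.35194396972656
blue tray 0.4656 -0.1598 size [0.12 0.12] ang 83.4
rect [ 0.465  -0.1561] [0.0637 0.0389] 84.35404205322266
(array([ 0.46517037, -0.15272238,  0.031986  ]), np.float64(0.00029095911986246336))
t 21.1 turn 0.0 then shift cm [ 0.01 -0.04  8.68] q6 1.34 w 0.0644 gf 0.0 tcp [ 0.4657 -0.1566  0.0708] tilt [-0.     0.001 -1.   ]
```

```bash
python3 -m inch '[[[0,0,2.5,0],[0,0,2.5,0],[0,0,2,0],[0,0,1,0],[0,0,0.5,0]]]'
python3 -m inch '[[[0,0,0,0],[0,0,0,0],[0,0,0,0],[0,0,0,0],[0,0,0,0]]]' 1 40
python3 -m inch '[[[0,0,-1,0],[0,0,-2,0],[0,0,-2.5,0],[0,0,-2.5,0],[0,0,-2,0]]]'
python3 - <<'E'
from h import *
plan([.5504,-.365,.08])
E
```

```text
t: 21.6
tcp_pos: [0.466, -0.1574, -0.0144]
orientation: [0.741, 0.671, 0.0, -0.0]
force: [0.4, 0.6, 0.4]
grip_width: 0.0641
grasp_force: 0.0
t: 22.1
tcp_pos: [0.467, -0.1582, -0.0133]
orientation: [0.742, 0.671, 0.001, 0.001]
force: [-0.9, -0.4, 6.0]
grip_width: 0.0374
grasp_force: 40.6
t: 22.6
tcp_pos: [0.4659, -0.158, 0.0875]
orientation: [0.742, 0.671, 0.0, 0.0]
force: [0.5, 0.1, -0.4]
grip_width: 0.0372
grasp_force: 40.1
t 22.6 turn 0.0 then shift cm [-19.75  10.47   0.77] q6 1.34 w 0.0372 gf 40.1 tcp [ 0.4659 -0.158   0.0875] tilt [ 0.001 -0.    -1.   ]
```

```bash
python3 -m inch '[[[-4,2.1,0,0],[-4,2.1,0,0],[-4,2.1,0,0],[-4,2.1,0,0],[-3.9,2.1,0,0]]]'
python3 -m inch '[[[0,0,1.5,0],[0,0,2,0],[0,0,2,0],[0,0,1.5,0],[0,0,0,0]]]'
python3 - <<'E'
from h import *
plan([.5504,-.3665,-.0130])
E
```

```text
t: 23.1
tcp_pos: [0.5506, -0.3681, 0.0861]
orientation: [0.742, 0.671, -0.0, -0.0]
force: [0.1, 0.9, 0.3]
grip_width: 0.0368
grasp_force: 40.1
t: 23.6
tcp_pos: [0.5481, -0.365, 0.0133]
orientation: [0.742, 0.671, -0.001, -0.003]
force: [0.3, 0.6, -0.3]
grip_width: 0.0372
grasp_force: 40.2
t 23.6 turn 0.0 then shift cm [-0.13  0.26  2.63] q6 1.08 w 0.0372 gf 40.2 tcp [ 0.5481 -0.365   0.0133] tilt [-0.005  0.003 -1.   ]
```

```bash
python3 -m inch '[[[0,0,0.8,0],[0,0,0.6,0],[0,0,0.4,0],[0,0,0,0],[0,0,0,0]]]'
python3 - <<'E'
from h import *
plan([.5504,-.3665,-.0130])
E
```

```text
t: 24.1
tcp_pos: [0.5505, -0.3664, -0.0021]
orientation: [0.742, 0.671, 0.0, 0.0]
force: [-0.5, 0.4, -0.1]
grip_width: 0.0368
grasp_force: 40.2
t 24.1 turn 0.0 then shift cm [-0.01 -0.01  1.09] q6 1.08 w 0.0368 gf 40.2 tcp [ 0.5505 -0.3664 -0.0021] tilt [ 0. -0. -1.]
```

```bash
python3 -m inch '[[[0,0,0.5,0],[0,0,0.3,0],[0,0,0.25,0],[0,0,0,0],[0,0,0,0]]]'
python3 -m inch '[[[0,0,0,0],[0,0,0,0],[0,0,0,0],[0,0,0,0]]]' 0.25
python3 -m inch '[[[0,0,-2,0],[0,0,-4,0],[0,0,-4,0],[0,0,-4,0],[0,0,0,0]]]'
python3 - <<'E'
from h import *
im,c=shot('wrist');t,f,B=tray(im,c,'green',[.55,-.365,.008])
r=cv2.minAreaRect(np.float32(onz(c,B[:,0],.025)[:,:2]));print('ankle rect',np.round(r[0],4),np.round(r[1],3),r[2])
cv2.imwrite('pics/a2.png',im)
plan([.62,.03,.15])
E
```

```text
t: 24.6
tcp_pos: [0.5503, -0.3663, -0.013]
orientation: [0.742, 0.671, -0.0, -0.0]
force: [0.5, 0.1, -0.0]
grip_width: 0.0372
grasp_force: 40.1
t: 25.0
tcp_pos: [0.5505, -0.3664, -0.0129]
orientation: [0.742, 0.671, 0.0, 0.0]
force: [0.3, 0.0, 0.5]
grip_width: 0.0643
grasp_force: 0.0
t: 25.5
tcp_pos: [0.5542, -0.3689, 0.1342]
orientation: [0.742, 0.671, 0.002, 0.006]
force: [0.6, -1.1, 0.2]
grip_width: 0.064
grasp_force: 0.0
green tray 0.5501 -0.3648 size [0.12  0.119] ang 76.8
ankle rect [ 0.5499 -0.3646] [0.063 0.039] 84.7303237915039
t 25.55 turn 0.0 then shift cm [40.26  2.73 -2.02] q6 1.08 w 0.0639 gf 0.0 tcp [ 0.5528 -0.3679  0.1311] tilt [ 0.007 -0.004 -1.   ]
```

Ankle bone is home. On to the skull.

```bash
python3 -m inch '[[[4.5,0.3,-0.2,0],[4.5,0.3,-0.2,0],[4.5,0.3,-0.2,0],[4.5,0.3,-0.2,0],[4.5,0.3,-0.2,0]]]'
python3 -m inch '[[[4.5,0.3,-0.2,0],[4.5,0.3,-0.2,0],[4.5,0.3,-0.2,0],[4.3,0.3,-0.2,0],[0,0,0,0]]]'
python3 - <<'E'
from h import *
im,c=shot('wrist');t,f,B=tray(im,c,'yellow',[.632,.008,.008]);m,ax,p=axis(f)
r=cv2.minAreaRect(np.float32(onz(c,B[:,0],.025)[:,:2]));print('skull rect',np.round(r[0],4),np.round(r[1],3),r[2],m,onz(c,m,.025))
o=cv2.cvtColor(f,cv2.COLOR_GRAY2BGR);x,y=map(int,m);x=max(x,130);y=max(y,110)
cv2.imwrite('pics/s1.png',np.hstack([im[y-110:y+110,x-130:x+130],o[y-110:y+110,x-130:x+130]]));np.savez('s1',im=im,T=c[0]);print(x-130,y-110)
plan([.63,.02,.14])
E
```

```text
t: 26.05
tcp_pos: [0.5868, -0.1421, 0.1356]
orientation: [0.742, 0.671, -0.001, -0.001]
force: [-0.1, 0.1, -0.1]
grip_width: 0.064
grasp_force: 0.0
t: 26.55
tcp_pos: [0.6175, 0.0373, 0.1437]
orientation: [0.739, 0.673, 0.0, -0.001]
force: [0.8, -1.1, 0.3]
grip_width: 0.0641
grasp_force: 0.0
yellow tray 0.6325 0.0087 size [0.119 0.121] ang 4.3
skull rect [0.6315 0.0125] [0.058 0.086] 77.39852905273438 [337.23995091 209.5072108 ] [[0.63065852 0.01534101 0.025     ]]
207 99
t 26.6 turn 0.0 then shift cm [-1.32  1.44  0.36] q6 1.72 w 0.0641 gf 0.0 tcp [0.6169 0.0345 0.1436] tilt [-0.002 -0.    -1.   ]
```

View pics/s1.png

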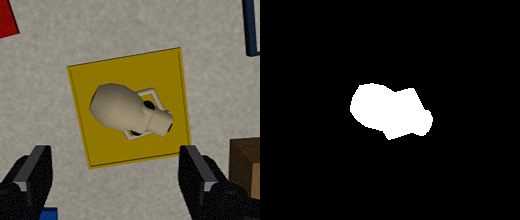

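```bash
python3 -m inch '[[[-1.3,2.5,0.7,0],[0,2.5,0.7,0],[0,0,0,0],[0,0,0,0]]]'
cat > sk.py <<'E'
from h import *
def skull(I,C,col,near):
    t,f,B=tray(I,C,col,near);f=cv2.resize(cv2.morphologyEx(f,cv2.MORPH_CLOSE,np.ones((3,3))),None,fx=4,fy=4,interpolation=cv2.INTER_LINEAR);f=np.uint8(f>127)*255
    dt=cv2.distanceTransform(f,cv2.DIST_L2,5);r=dt.max();v,u=np.nonzero(dt>r-2);b=np.array([u.mean(),v.mean()])/4
    far=B[:,0][np.argsort(-np.linalg.norm(B[:,0]-b,axis=1))[:10]].mean(0)
    P,Q=onz(C,b,.028)[0],onz(C,far,.016)[0];k=onz(C,[b+[r/4,0]],.028)[0]
    cc=onz(C,B[:,0],.02)[:,:2]
    print('brain px',b.round(1),'world',P.round(4),'radius',np.linalg.norm(k-P).round(4),'snout px',far,Q.round(4),'yaw',np.degrees(np.arctan2(*(Q-P)[1::-1])).round(1),'dist',np.linalg.norm(Q-P).round(4));return b,far
E
python3 - <<'E'
from sk import *
d=np.load('s1.npz');im,c=shot('wrist');c1=(d['T'],)+c[1:]
a=skull(d['im'],c1,'yellow',[.632,.008,.008]);b=skull(im,c,'yellow',[.632,.008,.008])
print(cross(c1,a[0],c,b[0]),cross(c1,a[1],c,b[1]))
E
```

```text
t: 27.0
tcp_pos: [0.6648, 0.0126, 0.1295]
orientation: [0.742, 0.67, -0.001, -0.001]
force: [-0.8, 0.2, -0.1]
grip_width: 0.0641
grasp_force: 0.0
yellow tray 0.6325 0.0087 size [0.119 0.121] ang 4.3
brain px [339.7 210.7] world [0.633  0.0148 0.028 ] radius 0.0225 snout px [298.8 199.4] [0.5916 0.0273 0.016 ] yaw 163.1 dist 0.0449
yellow tray 0.6326 0.0087 size [0.12 0.12] ang 4.3
brain px [297.3 196.8] world [0.6404 0.0122 0.028 ] radius 0.0233 snout px [241.9 186.1] [0.586  0.0255 0.016 ] yaw 166.3 dist 0.0573
(array([ 6.34662258e-01, -5.60154649e-04, -2.08240009e-02]), np.float64(0.0005119709705675338)) (array([0.59348867, 0.0315891 , 0.03851455]), np.float64(0.0033950027403755953))
```

```bash
cat > sk.py <<'E'
from h import *
from scipy.spatial.distance import cdist
def skull(I,C,col,near):
    t,f,B=tray(I,C,col,near);W=onz(C,B[:,0],.022)[:,:2];D=cdist(W,W);i,j=np.unravel_index(D.argmax(),D.shape)
    w=lambda k:(cdist(W,W[[k]])[:,0]<.03)
    sp=lambda k:np.ptp(W[w(k)]@(np.array([-(W[i]-W[j])[1],(W[i]-W[j])[0]])/D.max()))
    back,sn=(i,j) if sp(i)>sp(j) else (j,i)
    for _ in range(4): # axis through middle of the braincase sides and snout tip
        a=(W[sn]-W[back])/np.linalg.norm(W[sn]-W[back]);n=np.array([-a[1],a[0]])
        s=(W-W[back])@a;l=(W-W[back])@n
        mid=lambda lo,hi:(lambda q:(q.max()+q.min())/2)(l[(s>lo)&(s<hi)])
        wd=np.ptp(l[(s>.016)&(s<.028)])
        p0=W[back]+.022*a+n*mid(.016,.028);p1=W[back]+.082*a+n*mid(.078,.086)
        ax=(p1-p0)/np.linalg.norm(p1-p0)
        back=np.argmin(W@ax);sn=np.argmax(W@ax)
    L=np.ptp(W@ax);org=p0+ax*(((W@ax).max()+(W@ax).min())/2-p0@ax)
    print('len',L.round(4),'brain width',wd.round(4),'origin',org.round(4),'yaw',np.degrees(np.arctan2(ax[1],ax[0])).round(1),'grip',(org-.022*ax).round(4));return org,ax,p0,p1
E
python3 - <<'E'
from sk import *
d=np.load('s1.npz');im,c=shot('wrist');c1=(d['T'],)+c[1:]
np.savez('s2',im=im,T=c[0])
o=[]
for I,C in((d['im'],c1),(im,c)):
    org,ax,p0,p1=skull(I,C,'yellow',[.632,.008,.008])
    J=I.copy();
    for q in(p0,p1,org): 
        x,y=proj(C,[[*q,.022]])[0];cv2.circle(J,(int(x),int(y)),2,(0,0,255),-1)
    x,y=map(int,proj(C,[[.632,.008,.008]])[0]);o.append(cv2.resize(J[max(y-80,0):max(y-80,0)+160,x-80:x+80],None,fx=2.4,fy=2.4))
cv2.imwrite('pics/s3.png',np.hstack(o))
E
```

```text
yellow tray 0.6325 0.0087 size [0.119 0.121] ang 4.3
len 0.0878 brain width 0.0478 origin [0.6321 0.0127] yaw -24.8 grip [0.6122 0.0219]
yellow tray 0.6326 0.0087 size [0.12 0.12] ang 4.3
len 0.0902 brain width 0.0476 origin [0.6309 0.0132] yaw -24.2 grip [0.6108 0.0222]
```

View pics/s3.png

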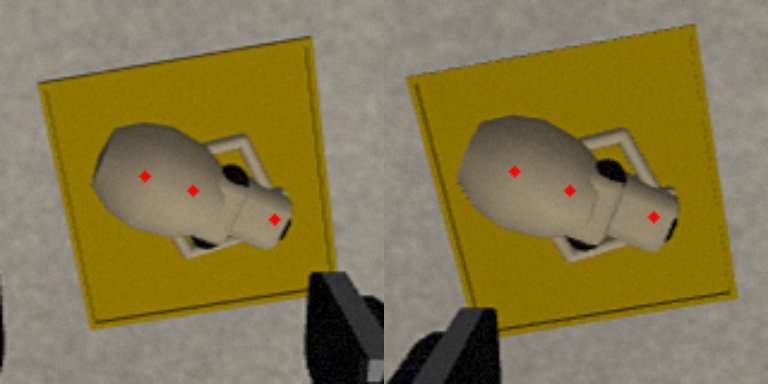

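Run:
```python
from h import *
plan([.6115,.0221,.06],np.radians(64))
```

```text
t 27.1 turn -1.218 then shift cm [ 5.16 -1.52  7.07] q6 1.69 w 0.064 gf 0.0 tcp [0.6647 0.0132 0.1306] tilt [-0.002 -0.    -1.   ]
```

```bash
python3 -m inch '[[[0,0,0,-0.135],[0,0,0,-0.135],[0,0,0,-0.135],[0,0,0,-0.135],[0,0,0,-0.135]]]' 0.28
python3 -m inch '[[[0,0,0,-0.135],[0,0,0,-0.135],[0,0,0,-0.135],[0,0,0,-0.135],[0,0,0,0]]]'
python3 -m inch '[[[2.6,-0.8,2,0],[2.6,-0.7,2,0],[0,0,0,0],[0,0,0,0]]]'
python3 - <<'E'
from sk import *
im,c=shot('wrist');skull(im,c,'yellow',[.632,.008,.008])
cv2.imwrite('pics/s4.png',im)
plan([.6115,.0221,-.02],np.radians(64))
E
```

```text
t: 27.6
tcp_pos: [0.665, 0.0138, 0.1316]
orientation: [0.475, 0.88, -0.0, -0.0]
force: [-0.4, 0.1, 0.0]
grip_width: 0.0614
grasp_force: 0.0
t: 28.1
tcp_pos: [0.6651, 0.0139, 0.1316]
orientation: [0.226, 0.974, -0.0, -0.0]
force: [-0.7, -0.1, -0.1]
grip_width: 0.0615
grasp_force: 0.0
t: 28.5
tcp_pos: [0.611, 0.0234, 0.0908]
orientation: [0.227, 0.974, -0.0, -0.001]
force: [1.3, 0.9, 0.2]
grip_width: 0.0613
grasp_force: 0.0
yellow tray 0.6327 0.0087 size [0.12 0.12] ang 4.3
len 0.0884 brain width 0.0459 origin [0.6332 0.0138] yaw -29.9 grip [0.6142 0.0247]
t 28.55 turn -0.004 then shift cm [ 0.13 -0.21 11.2 ] q6 0.5 w 0.0616 gf 0.0 tcp [0.6133 0.0234 0.092 ] tilt [ 0.002 -0.    -1.   ]
```

View pics/s4.png

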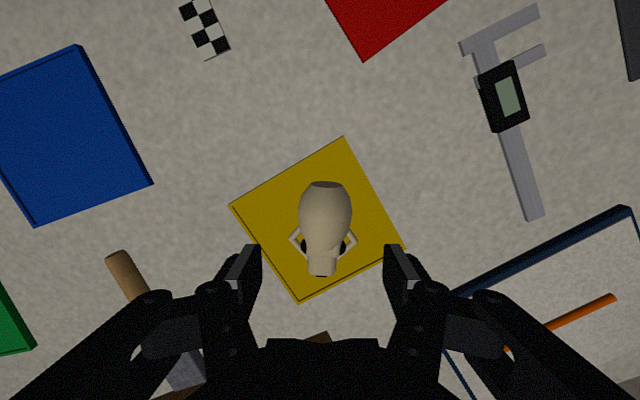

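```bash
python3 -m inch '[[[0,0.1,1,0.03],[0,0,2,0],[0,0,2,0],[0,0,2,0],[0,0,1.5,0]]]'
python3 -m inch '[[[0,0,1.2,0],[0,0,0.8,0],[0,0,0.5,0],[0,0,0,0],[0,0,0,0]]]'
python3 - <<'E'
from h import *
plan([.6137,.0245,-.02],np.radians(62))
E
```

```text
t: 29.05
tcp_pos: [0.6157, 0.0242, 0.0063]
orientation: [0.241, 0.97, 0.0, 0.002]
force: [-0.3, -0.0, 0.5]
grip_width: 0.0615
grasp_force: 0.0
t: 29.55
tcp_pos: [0.6138, 0.0243, -0.0183]
orientation: [0.241, 0.971, 0.0, 0.001]
force: [0.6, 0.8, -0.0]
grip_width: 0.0616
grasp_force: 0.0
t 29.55 turn 0.003 then shift cm [0.02 0.01 0.17] q6 0.53 w 0.0616 gf 0.0 tcp [ 0.6138  0.0243 -0.0183] tilt [ 0.001  0.    -1.   ]
```

```bash
python3 -m inch '[[[0,0,0,0],[0,0,0,0],[0,0,0,0],[0,0,0,0],[0,0,0,0]]]' 1 45
python3 -m inch '[[[0,0,-0.5,0],[0,0,-1,0],[0,0,-2,0],[0,0,-2.5,0],[0,0,-2.5,0]]]'
python3 -m inch '[[[0,0,-1,0],[0,0,0,0],[0,0,0,0]]]'
python3 - <<'E'
from h import *
im,c=shot('wrist');cv2.imwrite('pics/s5.png',im)
T=tool();x=T[:2,0];off=-.022*x/np.linalg.norm(x)  # snout along -tool x
tgt=np.array([.4657,-.1598])-off;print(tgt);plan([*tgt,.08])
E
```

```text
t: 30.05
tcp_pos: [0.614, 0.0244, -0.0179]
orientation: [0.241, 0.971, 0.0, 0.001]
force: [-1.1, 0.2, 5.0]
grip_width: 0.0444
grasp_force: 46.7
t: 30.55
tcp_pos: [0.6124, 0.0243, 0.0669]
orientation: [0.241, 0.971, -0.0, -0.001]
force: [-0.6, 0.3, -1.4]
grip_width: 0.0446
grasp_force: 46.2
t: 30.85
tcp_pos: [0.6125, 0.0243, 0.0754]
orientation: [0.241, 0.971, -0.0, -0.001]
force: [0.3, 0.3, -0.8]
grip_width: 0.0445
grasp_force: 46.2
[ 0.44624581 -0.149527  ]
t 30.9 turn 0.0 then shift cm [  6.54 -23.11  -0.48] q6 0.53 w 0.0444 gf 46.2 tcp [0.612  0.0243 0.0748] tilt [-0.002 -0.    -1.   ]
```

```bash
python3 -m inch '[[[1.3,-4.6,0,0],[1.3,-4.6,0,0],[1.3,-4.6,0,0],[1.3,-4.6,0,0],[1.3,-4.6,0,0]]]'
python3 -m inch '[[[0,0,0.5,0],[0,0,2,0],[0,0,2,0],[0,0,1,0],[0,0,0,0],[0,0,0,0]]]' || true
python3 -m inch '[[[0,0,0,0],[0,0,0,0]]]'
python3 - <<'E'
from h import *
plan([.4462,-.1495,-.0177])
E
```

```text
t: 31.4
tcp_pos: [0.4456, -0.1493, 0.0747]
orientation: [0.24, 0.971, -0.0, -0.001]
force: [1.1, -0.9, -0.9]
grip_width: 0.0442
grasp_force: 46.3
t: 31.6
tcp_pos: [0.4467, -0.1491, 0.0751]
orientation: [0.242, 0.97, 0.0, -0.001]
force: [0.2, 0.3, -0.9]
grip_width: 0.0445
grasp_force: 46.4
t 31.6 turn 0.0 then shift cm [ 0.   -0.06  9.28] q6 0.17 w 0.0445 gf 46.4 tcp [ 0.4467 -0.1491  0.0751] tilt [-0.002  0.001 -1.   ]schema error: expected 1 to 5 rows
```

```bash
python3 -m inch '[[[0,-0.1,2.2,0],[0,0,2.2,0],[0,0,2,0],[0,0,1.2,0],[0,0,0,0]]]'
python3 -m inch '[[[0,0,0,0],[0,0,0,0]]]'
python3 - <<'E'
from h import *
plan([.4462,-.1495,-.0177])
E
```

```text
t: 32.1
tcp_pos: [0.4469, -0.1479, -0.0021]
orientation: [0.24, 0.971, 0.0, -0.002]
force: [0.3, 0.3, -1.0]
grip_width: 0.0447
grasp_force: 46.4
t: 32.3
tcp_pos: [0.4489, -0.1494, 0.0006]
orientation: [0.24, 0.971, 0.0, 0.001]
force: [0.5, 0.2, -1.3]
grip_width: 0.0445
grasp_force: 46.4
t 32.3 turn 0.0 then shift cm [ 0.24 -0.14  1.83] q6 0.16 w 0.0445 gf 46.4 tcp [ 0.4489 -0.1494  0.0006] tilt [ 0.001 -0.    -1.   ]
```

```bash
python3 -m inch '[[[0.2,-0.1,0.8,0],[0,0,0.5,0],[0,0,0.3,0],[0,0,0.2,0],[0,0,0,0]]]'
python3 -m inch '[[[0,0,0,0],[0,0,0,0]]]'
python3 -m inch '[[[0,0,0,0],[0,0,0,0],[0,0,0,0],[0,0,0,0]]]' 0.28
python3 -m inch '[[[0,0,-2,0],[0,0,-3,0],[0,0,-4,0],[0,0,-4,0],[0,0,0,0]]]'
python3 - <<'E'
from sk import *
im,c=shot('wrist');cv2.imwrite('pics/s6.png',im);skull(im,c,'blue',[.4657,-.1598,.008])
plan([.558,.358,.12])
E
```

```text
t: 32.8
tcp_pos: [0.4455, -0.1496, -0.0179]
orientation: [0.241, 0.971, 0.0, -0.0]
force: [-0.7, -0.7, 0.4]
grip_width: 0.0444
grasp_force: 46.5
t: 33.0
tcp_pos: [0.4456, -0.1497, -0.0179]
orientation: [0.241, 0.971, -0.0, 0.0]
force: [0.5, -0.5, -0.5]
grip_width: 0.0446
grasp_force: 46.5
t: 33.4
tcp_pos: [0.4456, -0.1496, -0.0179]
orientation: [0.241, 0.971, -0.0, 0.0]
force: [-0.7, -0.2, 0.3]
grip_width: 0.0613
grasp_force: 0.0
t: 33.9
tcp_pos: [0.4498, -0.151, 0.1173]
orientation: [0.241, 0.971, -0.0, 0.005]
force: [0.6, 0.6, 1.1]
grip_width: 0.0617
grasp_force: 0.0
blue tray 0.4653 -0.1598 size [0.12 0.12] ang 83.4
len 0.088 brain width 0.0463 origin [ 0.4648 -0.1603] yaw -29.4 grip [ 0.4456 -0.1495]
t 33.95 turn 0.0 then shift cm [14.02 50.09 -0.55] q6 0.16 w 0.0611 gf 0.0 tcp [ 0.4482 -0.1504  0.1149] tilt [ 0.006 -0.002 -1.   ]
```

```bash
python3 -m inch '[[[1.2,4.5,0,-0.035],[1.2,4.5,0,0],[1.2,4.5,0,0],[1.2,4.5,0,0],[1.2,4.5,0,0]]]'
python3 -m inch '[[[1.2,4.5,0,0],[1.2,4.5,0,0],[1.2,4.5,0,0],[1.2,4.5,0,0],[1.2,4.5,0,0]]]'
python3 -m inch '[[[1,3,0,0],[0,0,0,0],[0,0,0,0]]]'
python3 - <<'E'
from h import *
im,c=shot('wrist');x,y=map(int,proj(c,[[.575,.351,.02]])[0]);print(x,y)
y0=max(y-110,0);cr=cv2.resize(im[y0:y0+200,x-130:x+130],None,fx=2,fy=2)
cv2.imwrite('pics/v1.png',cr);np.savez('v1',im=im,T=c[0]);print(x-130,y0)
plan([.5583,.358,-.011],np.radians(64.2))
E
```

```text
t: 34.45
tcp_pos: [0.49, 0.0804, 0.1106]
orientation: [0.224, 0.975, -0.001, -0.001]
force: [0.1, -1.0, -0.1]
grip_width: 0.0611
grasp_force: 0.0
t: 34.95
tcp_pos: [0.5341, 0.3088, 0.1101]
orientation: [0.223, 0.975, -0.001, -0.001]
force: [0.6, -0.3, -0.2]
grip_width: 0.0616
grasp_force: 0.0
t: 35.25
tcp_pos: [0.538, 0.3386, 0.11]
orientation: [0.223, 0.975, -0.001, -0.001]
force: [-1.0, -0.9, -0.5]
grip_width: 0.0614
grasp_force: 0.0
351 226
221 116
t 35.3 turn -0.0 then shift cm [-0.96  2.75 12.13] q6 1.01 w 0.0615 gf 0.0 tcp [0.538  0.3377 0.1104] tilt [-0.003 -0.002 -1.   ]
```

View pics/v1.png

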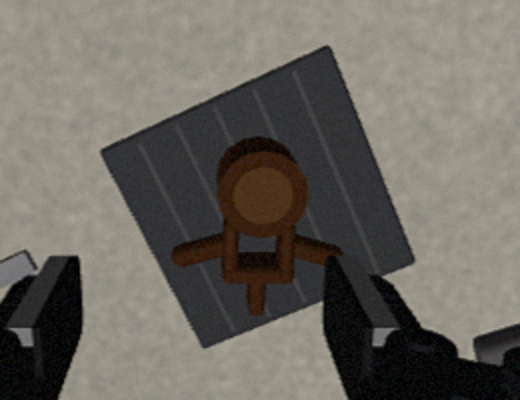

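Run:
```python
from h import *
d=np.load('v1.npz');c=cams.get_calibration('wrist');C=(d['T'],200/np.tan(np.radians(c['fovy']/2)),c['cx'],c['cy'])
P=onz(C,[[352.5,213.5],[221+256/2,116+312/2],[221+180/2,116+256/2]],[.035]);print(P)
plan([*((P[0,:2]+[.5583,.358])/2),.06])
```

```text
[[0.55876281 0.35790101 0.035     ]
 [0.60938626 0.33165693 0.035     ]
 [0.56893438 0.31235086 0.035     ]]
t 35.3 turn 0.0 then shift cm [-0.97  2.73  5.03] q6 1.01 w 0.0615 gf 0.0 tcp [0.538  0.3377 0.1104] tilt [-0.003 -0.002 -1.   ]
```

Drum is where I set it. Grip it.

```bash
python3 -m inch '[[[-0.9,2.7,2,0],[0,0,3,0],[0,0,0.5,0],[0,0,0,0],[0,0,0,0]]]' 0.28
python3 - <<'E'
from h import *
plan([.5585,.358,-.012])
E
```

```text
t: 35.8
tcp_pos: [0.5593, 0.3583, 0.0581]
orientation: [0.224, 0.975, 0.0, 0.0]
force: [-0.2, 0.2, 0.4]
grip_width: 0.0615
grasp_force: 0.0
t 35.8 turn 0.0 then shift cm [ 0.06 -0.06  7.01] q6 1.02 w 0.0615 gf 0.0 tcp [0.5593 0.3583 0.0581] tilt [ 0.  0. -1.]
```

```bash
python3 -m inch '[[[0,0,2,0],[0,0,2,0],[0,0,1.5,0],[0,0,1,0],[0,0,0.5,0]]]'
python3 -m inch '[[[0,0,0,0],[0,0,0,0],[0,0,0,0],[0,0,0,0],[0,0,0,0]]]' 1 40
python3 -m inch '[[[0,0,-0.5,0],[0,0,-2,0],[0,0,-2.5,0],[0,0,-2.5,0],[0,0,-1.5,0]]]'
python3 - <<'E'
from h import *
plan([.6164,.0165,.08])
E
```

```text
t: 36.3
tcp_pos: [0.5593, 0.359, -0.0125]
orientation: [0.224, 0.975, 0.0, 0.0]
force: [0.2, -0.1, -0.6]
grip_width: 0.0615
grasp_force: 0.0
t: 36.8
tcp_pos: [0.5599, 0.3597, -0.0118]
orientation: [0.223, 0.975, 0.001, 0.001]
force: [-0.5, -0.8, 4.9]
grip_width: 0.0386
grasp_force: 40.6
t: 37.3
tcp_pos: [0.5597, 0.3596, 0.0791]
orientation: [0.223, 0.975, 0.001, 0.001]
force: [0.9, 0.2, -1.0]
grip_width: 0.0383
grasp_force: 40.3
t 37.3 turn 0.0 then shift cm [-20.05 -28.41  -0.11] q6 1.02 w 0.0383 gf 40.3 tcp [0.5597 0.3596 0.0791] tilt [ 0.002  0.001 -1.   ]
```

```bash
python3 -m inch '[[[-2.5,-3.55,0,0],[-2.5,-3.55,0,0],[-2.5,-3.55,0,0],[-2.5,-3.55,0,0],[-2.5,-3.55,0,0]]]'
python3 -m inch '[[[-2.5,-3.55,0,0],[-2.5,-3.55,0,0],[-2.5,-3.55,0,0],[0,0,1,0],[0,0,1,0]]]'
python3 -m inch '[[[0,0,1.5,0],[0,0,1.5,0],[0,0,1,0],[0,0,0,0],[0,0,0,0]]]'
python3 - <<'E'
from h import *
plan([.6164,.0165,-.011])
E
```

```text
t: 37.8
tcp_pos: [0.594, 0.1433, 0.077]
orientation: [0.223, 0.975, -0.0, -0.0]
force: [0.1, 1.6, -0.4]
grip_width: 0.0384
grasp_force: 40.4
t: 38.3
tcp_pos: [0.6155, 0.0155, 0.0568]
orientation: [0.225, 0.974, 0.0, 0.0]
force: [-0.9, 1.9, -0.8]
grip_width: 0.0384
grasp_force: 40.4
t: 38.8
tcp_pos: [0.6151, 0.0173, 0.0169]
orientation: [0.223, 0.975, -0.0, -0.0]
force: [-0.8, 0.8, 0.5]
grip_width: 0.0386
grasp_force: 40.4
t 38.8 turn 0.0 then shift cm [-0.16 -0.01  2.79] q6 0.48 w 0.0386 gf 40.4 tcp [0.6151 0.0173 0.0169] tilt [-0.001  0.    -1.   ]
```

```bash
python3 -m inch '[[[-0.1,0,0.8,0],[0,0,0.8,0],[0,0,0.6,0],[0,0,0.3,0],[0,0,0,0]]]'
python3 -m inch '[[[0,0,0.1,0],[0,0,0.1,0],[0,0,0,0]]]'
python3 -m inch '[[[0,0,0,0],[0,0,0,0],[0,0,0,0],[0,0,0,0]]]' 0.28
python3 -m inch '[[[0,0,-2,0],[0,0,-4,0],[0,0,-4,0],[0,0,-4,0],[0,0,-2,0]]]'
python3 -m inch '[[[4,0,0,0],[4,0,0,0],[4,0,0,0],[4,0,0,0],[4,0,0,0]]]'
python3 - <<'E'
from h import *
im,c=shot('top');cv2.imwrite('pics/f.png',cv2.resize(im[100:240,210:490],None,fx=2.8,fy=2.8))
w,c=shot('wrist');cv2.imwrite('pics/fw.png',w);t,f,B=tray(w,c,'yellow',[.6326,.0087,.008]);m,_,_=axis(f);print('cent',onz(c,m,.02))
plan([.5,0,.2])
E
```

```text
t: 39.3
tcp_pos: [0.6157, 0.0159, -0.0086]
orientation: [0.224, 0.975, -0.0, -0.001]
force: [1.1, -0.1, -0.6]
grip_width: 0.0384
grasp_force: 40.4
t: 39.6
tcp_pos: [0.6164, 0.016, -0.0098]
orientation: [0.224, 0.975, 0.0, 0.0]
force: [0.4, 0.6, -0.2]
grip_width: 0.0386
grasp_force: 40.4
t: 40.0
tcp_pos: [0.6164, 0.016, -0.0098]
orientation: [0.223, 0.975, 0.0, 0.0]
force: [0.8, -0.1, 0.6]
grip_width: 0.0616
grasp_force: 0.0
t: 40.5
tcp_pos: [0.6183, 0.016, 0.1544]
orientation: [0.224, 0.975, 0.001, 0.003]
force: [-0.2, 0.2, -0.1]
grip_width: 0.0616
grasp_force: 0.0
t: 41.0
tcp_pos: [0.4348, 0.1036, 0.1502]
orientation: [0.224, 0.975, 0.0, 0.0]
force: [-1.3, 0.3, 0.4]
grip_width: 0.0614
grasp_force: 0.0Traceback (most recent call last):
  File "<stdin>", line 3, in <module>
  File "h.py", line 44, in tray
    B=blobs(o,150)[0];f=np.zeros_like(o);cv2.fillPoly(f,[B],255)
      ~~~~~~~~~~~~^^^
IndexError: list index out of range
```

View pics/f.png

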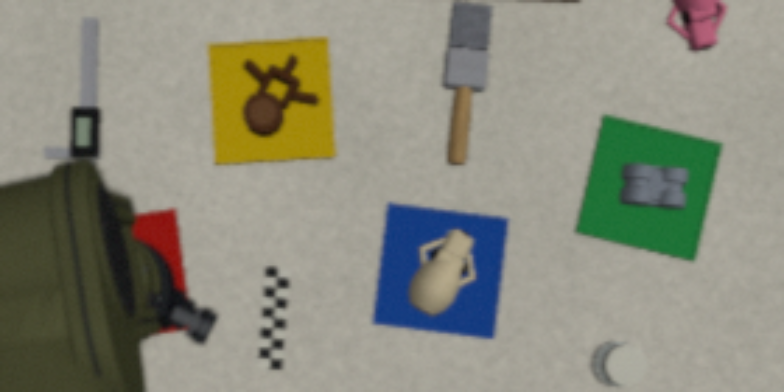

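The top view shows the vertebra centred in yellow (280,92), the skull in blue (442,270) and the ankle bone in green (655,185). The limb bone in red is hidden by the arm here, but I measured it 1 mm off centre after placing it.

```bash
python3 -m inch '[[[0,0,-1,0],[0,0,0,0],[0,0,0,0]]]'; python3 -c "
from cell import ticket
print(ticket.hand_in())"
```

```text
t: 41.4
tcp_pos: [0.4382, 0.103, 0.1608]
orientation: [0.224, 0.975, 0.0, 0.001]
force: [-0.3, -0.4, 1.0]
grip_width: 0.0615
grasp_force: 0.0
the job is handed in; nothing more can be done
None
```

I handed the job in at about 41 s with all four bones home and right way up; the skull, limb bone and ankle bone measured about 1 mm off centre, the vertebra was checked only by eye, and the first two grasps closed on air above the vertebra, after which I lowered the gripper about 2 cm.

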